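Register a headstock blank in the drilling jig

TASK

First take the yellow sanding block off the drilling jig and leave it lying inside the blue tray. Then slide the dark headstock blank over the jig plate, without ever lifting it, until its long edge is flush against the aluminium fence and its end is flush against the red end stop. Leave all the other things on the bench and on the jig where they are.

Things in the scene. Friction and masses are not known exactly. Their poses are not given: they have to be found in the camera images.
- jig: fixed drilling jig: plywood plate 250 (its x) x 300 (its y) x 12 mm thick, top at z = 12 mm above its origin, the centre of the plate's underside. Along its whole +x edge (far from the robot) runs an aluminium fence, its inner face at x = +100 mm, its top 16 mm above the plate. Its yaw varies by 0.2 rad, its place by a few cm
- end_stop: fixed red end stop plugged into the jig plate at its +y or its -y end (it varies which; the other socket is shut by a flush black plug). 60 (x) x 20 (y) x 16 mm high, axes parallel to the jig's, origin at the centre of its underside on the plate, at jig x = +35 mm, y = +135 or -135 mm: the face that looks to the middle of the jig is 10 mm from the origin
- blank: loose dark walnut headstock blank, pale centre line, 92 (its x) x 150 (its y) x 14 mm thick, 0.10 to 0.18 kg, too wide to grasp, lying on the jig plate nearer to the robot, turned up to 0.35 rad; origin at the centre of its underside. The long edge to bring to the fence is its +x one, the nearer to the fence. Slides with ordinary friction (0.5 to 2 N); the stops are rigid
- sanding_block: loose sanding block, yellow with a cork sole, 38 (its x) x 75 (its y) x 40 mm high, about 0.11 kg; origin at the centre of its underside. It lies on the jig plate between blank and fence, its y roughly along the fence; above 16 mm over the plate it stands clear of fence and blank and can be gripped across its 38 mm
- tray: fixed open blue tray on the bench, 170 (its x) x 130 (its y) x 35 mm high outside, walls and floor 5 mm; origin at the centre of its underside. To the left or right of the jig, with some yaw
- parts_box: fixed grey box of tuner parts, same outside size as the tray, with a cross of dividers, on the other side of the jig; not to be used; origin at the centre of its underside
- pin_pot: loose amber glass pot with brass cap, 28 mm across, 45 mm high, standing on the jig plate in its near left corner (-x, +y); origin at the centre of its underside; leave alone
- tape_roll: loose green tape roll, 40 mm across, 14 mm high, lying on the jig plate in its near right corner (-x, -y); origin at the centre of its underside; leave alone
- glue: loose white glue bottle, 60 mm across, 150 mm high, standing on the bench beyond the jig's left side; origin at the centre of its underside; leave alone
- hammer: loose hammer, 200 mm long, lying on the bench on the far right; origin near its middle on the underside; leave alone
- screwdriver: loose screwdriver with yellow handle, 200 mm long, lying on the bench beyond the fence, along it; origin near its middle on the underside; leave alone
- file_pot: loose dark steel pot of files, 72 mm across, 190 mm high with the files, standing on the bench beyond the left end of the fence; origin at the centre of its underside; leave alone
Not all that is in view belongs to the job. There is more than one size of the blank; the job needs the larger.

How it is judged:
By the outcome, as a careful person would: the job done as asked, in the order asked, and still so for the second after the job is handed in, with the robot touching nothing.
It also fails if it takes over 64 s, if anything falls off the work surface, if the arm or the gripper's body presses on something with over 40 N, if the wrist force passes 120 N, or if a joint passes its speed limit or range.

ROBOT

A 6-joint arm with a two-finger parallel gripper is mounted at the origin on the work surface. World frame = base frame: x ahead of the robot, y to its left, z up, the work surface at z = 0. Lengths are in m, angles in rad, forces in N, time in s.
With the tool pointing down it reaches from about 0.3 to 0.775 m from the base axis. Payload 14.6 kg.
Tool frame: the origin (TCP) lies between the finger pads; the fingertips stand 11 mm ahead of it and the grasp point (between the pads) lies 8 mm behind it; z points along the fingers, y is the line along which they close (so a half turn about z gives the same grasp; the last joint's range is limited). The gripper opens to 85 mm and grips with 20 to 120 N. Pads are 22 mm wide; open, the fingers measure 114 mm over their backs; the gripper's body (76 mm by 85 mm) begins 54 mm behind the grasp point. The pads swing forward as they close: fully open they stand 13 mm farther back than shut.
Start: joints at [1.122, 0.3, 1.521, -0, 1.321, -0.067], TCP at [0.205, 0.51, 0.22] pointing down, gripper open.
Joint ranges: [-3.03, 3.03], [-0.79, 2.21], [0.23, 2.52], [-1.04, 4.18], [0, 3.07], [-2.55, 2.55]. Speed limits (rad/s): [2.22, 2.22, 2.57, 3.14, 3.14, 3.14].

INTERFACE

Orientations are given as a 3x3 rotation matrix whose columns are the frame's x, y, z axes.
In Python, from cell import arm gives the robot as it stands.
- The arm moves only by the tool arm_command, never from a script. Its argument "commands" is a list of rows, each an object with "dp": the shift along the tool's x, y, z in cm, a list of three; "twist": the turn, a rotation vector about the tool's x, y, z in degrees, a list of three; "gripper": the finger opening in cm, from 0 to 8.54. A call has 1 to 20 rows; each row is the pose to reach, as a shift and turn from the pose commanded when the call began, along the tool's axes at that moment; what a row does not reach only later rows make up. A row lasts 1/10 s, in which the tool goes at most 50 mm and 8.59 degrees, less where a joint would pass 70% of its speed; a pose out of reach is approached as far as the arm can. A call with a gripper value outside its range is refused whole. The fingers move at their own pace and stop on an object; "grip_force" is the grip in N (left out, the last holds). Time passes only in rows, so rows that repeat a pose let the fingers close. It gives the time, the measured TCP pose, the force, the opening and the grip force at its end, in the units of the state.
- arm.read_state(): the state, without advancing time (a new reading comes with each control period).
- arm.snapshot(name): name is "scene" or "top" or "wrist"; returns the picture (420x560x3 uint8, red, green, blue); there is no depth.
- arm.camera_info(name): a dict with "intrinsics" (3x3 intrinsics, pixels), "extrinsics" (4x4, takes a point from camera to world coordinates); the wrist camera has in their place "hand_eye" (4x4, takes a point from camera to tool coordinates, whose origin is the TCP and whose axes are the flange's). Camera axes: x right, y down, z forward; pixel columns grow to the right and rows downward; lengths in m; the calibration is good to about 2 mm. The wrist camera is an equidistant fisheye: a pixel r from the principal point sees the ray r / f radians off the axis. A picture is of the moment at which its call begins: read the wrist's pose just before it. camera_info takes no time and is no camera call.
- arm.job_done(): hands the job in; it is judged then, once.
The state is a dict: "time": time; "joint_pos": joint angles; "joint_vel": joint speeds; "joint_torque": joint torques, N m; "tool_pos": TCP position; "tool_rot": TCP orientation; "wrist_force": force on the tool from outside, world axes, zero at the start; "wrist_torque": the same for the moment, N m; "grip_width": finger opening in m; "grasp_force": force on a finger pad.
Only numpy, scipy, OpenCV 4.12 (cv2) and the standard library are available. Lean on these libraries where they do the work, as an engineer would, in place of code of your own. Each camera call takes 0.05 s, during which the arm holds its last target. There are 200 camera calls.

## Working session

There is one attempt and no reset: what is moved stays moved. The work goes in short steps, Python scripts to look and compute and a tool call to move; the robot and the scene stay as the last step left them, time stands still between calls to the robot, and variables do not carry over. Pictures are saved under pics/ and viewed, at most 10 in all, crops included, and the job is handed in when it is done.

Besides the shell and the picture viewer there is one more tool, called after "Call:" as name(argument=value, ...) on one line, values as JSON. arm_command: Moves the arm, as the interface text tells. Its arguments: {"type":"object","properties":{"commands":{"type":"array"},"grip_force":{"type":"number"}},"required":["commands"]}

```bash
mkdir -p pics; cat > h.py <<'E'
import numpy as np, cv2
from cell import arm
def snap(n,f):
    im=arm.snapshot(n); cv2.imwrite('pics/'+f,cv2.cvtColor(im,cv2.COLOR_RGB2BGR)); return im
def ray(n,uv,z):
    c=arm.camera_info(n);K=np.array(c['intrinsics']);T=np.array(c['extrinsics'])
    uv=np.atleast_2d(np.array(uv,float)); d=np.c_[uv,np.ones(len(uv))]@np.linalg.inv(K).T@T[:3,:3].T
    o=T[:3,3]; return o+d*((z-o[2])/d[:,2])[:,None]
E
python3 - <<'E'
from h import *
t=snap('top','top0.png'); s=snap('scene','scene0.png')
print(np.round(arm.camera_info('top')['extrinsics'],3),arm.camera_info('top')['intrinsics'])
print(np.round(arm.camera_info('scene')['extrinsics'],3))
st=arm.read_state();print(st['time'],np.round(st['tool_rot'],3),st['tool_pos'])
E
```

```text
[[ 0.009 -0.998  0.056  0.505]
 [-0.999 -0.012 -0.044  0.014]
 [ 0.044 -0.056 -0.997  0.926]
 [ 0.     0.     0.     1.   ]] [[423.89963804   0.         280.01860397]
 [  0.         423.89963804 203.55764172]
 [  0.           0.           1.        ]]
[[ 0.793  0.43  -0.432  0.936]
 [ 0.609 -0.544  0.577 -0.5  ]
 [ 0.013 -0.721 -0.693  0.619]
 [ 0.     0.     0.     1.   ]]
0.1 [[-0.928  0.373 -0.   ]
 [ 0.373  0.928 -0.001]
 [ 0.    -0.001 -1.   ]] [0.20482144 0.51020327 0.21927796]
```

View pics/top0.png

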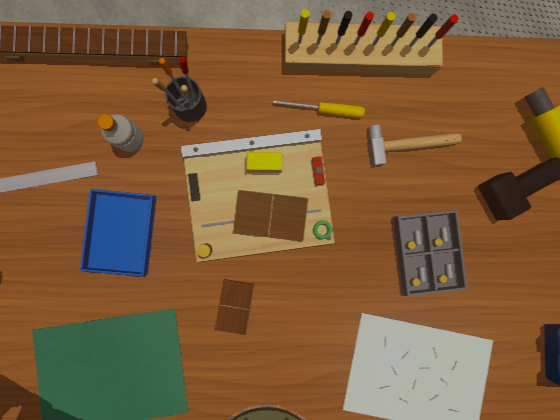

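View pics/scene0.png

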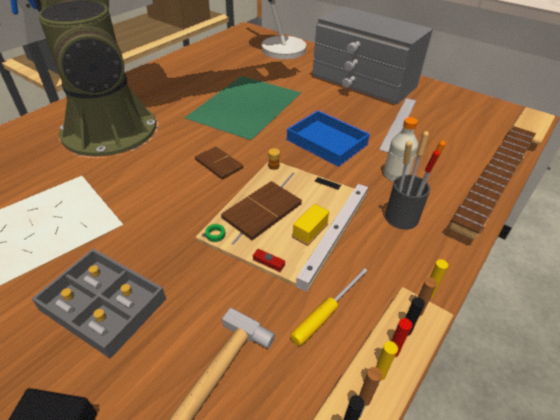

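The top view has these candidates:
- **Sanding block:** the yellow block at (264,161). Lookalikes are the screwdriver handle (341,110), the pot cap (204,250) and the tools in the rack (305,20).
- **Blank:** the large one on the plate at (270,216). The small decoy is on the bench at (235,307).
- **End stop:** red, at (318,171) on the right (-y) side. The black plug is at (194,187).
- **Tray:** blue, at (119,233) on the left. The grey parts box is on the right.

I'm choosing the yellow block on the plate and the large blank.

```bash
cat >> h.py <<'E'
def blob(im,lo,hi,roi):
    h=cv2.cvtColor(im,cv2.COLOR_RGB2HSV);m=cv2.inRange(h,lo,hi);k=np.zeros_like(m);x0,y0,x1,y1=roi;k[y0:y1,x0:x1]=m[y0:y1,x0:x1]
    k=cv2.morphologyEx(k,cv2.MORPH_CLOSE,np.ones((5,5)))
    return max(cv2.findContours(k,cv2.RETR_EXTERNAL,cv2.CHAIN_APPROX_NONE)[0],key=cv2.contourArea)
def rect(im,lo,hi,roi,z,n='top'):
    c=blob(im,lo,hi,roi)[:,0]; p=ray(n,c,z)[:,:2].astype(np.float32)
    (cx,cy),(w,h),a=cv2.minAreaRect(p*1000); 
    if w>h: w,h,a=h,w,a-90   # a: direction of short side
    a=(a+90)%180-90
    return np.round([cx,cy,w,h,a],1)
YEL=((22,150,90),(35,255,255),(225,140,300,185)); RED=((0,150,60),(8,255,255),(305,150,335,195)); BLU=((105,120,40),(125,255,255),(70,180,165,285))
E
python3 - <<'E'
from h import *
im=cv2.cvtColor(cv2.imread('pics/top0.png'),cv2.COLOR_BGR2RGB)
h=cv2.cvtColor(im,cv2.COLOR_RGB2HSV)
for n,u in dict(ply=(215,180),ply2=(280,190),blank=(255,205),blank2=(290,225),fence=(230,145),bench=(180,150),yel=(264,160),red=(318,178),blue=(119,230)).items(): print(n,h[u[1],u[0]])
print('yel',rect(im,*YEL,.052)); print('red',rect(im,*RED,.028)); print('tray',rect(im,*BLU,.035))
c=cv2.resize(im[120:270,175:345],None,fx=4,fy=4,interpolation=cv2.INTER_CUBIC);cv2.imwrite('pics/crop0.png',c[:,:,::-1])
E
```

```text
ply [ 18 118 179]
ply2 [ 21 111 179]
blank [ 14 168 100]
blank2 [ 13 174 104]
fence [ 15   6 178]
bench [ 14 178 133]
yel [ 29 255 178]
red [  5 219 148]
blue [107 200 152]
yel [641.5   9.5  39.8  74.8   0.9]
red [ 628.5 -106.6   19.2   59.3  -82.2]
tray [491.8 309.  135.8 168.4  85. ]
```

View pics/crop0.png

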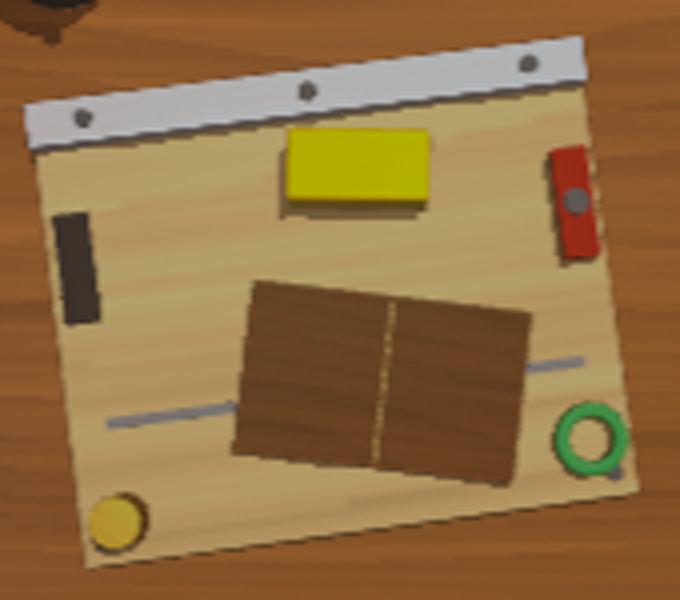

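The crop confirms it. The yellow block lies between the blank and the fence, the big blank has a pale centre line, and the red stop is at the right (-y) end. The tape roll, at crop pixel (590,438), is close to the blank's right end.

```bash
cat >> h.py <<'E'
def blank(im,roi=(210,140,325,250),z=.026):
    return rect(im,(0,110,30),(20,255,128),roi,z)
def fence(im,z=.028):
    h=cv2.cvtColor(im,cv2.COLOR_RGB2HSV);P=[]
    L=((h[...,1]<50)&(h[...,2]>120))
    for u in range(192,316,4):
        v=np.where(L[128:165,u])[0]
        if len(v): P.append((u,128+v.max()+1.0))
    p=ray('top',np.array(P)-[0,.5],z)[:,:2]*1000
    vx,vy,x0,y0=cv2.fitLine(p.astype(np.float32),cv2.DIST_HUBER,0,.01,.01).ravel()
    if vy<0: vx,vy=-vx,-vy
    return np.array([x0,y0]),np.degrees(np.arctan2(-vx,vy))
E
python3 - <<'E'
from h import *
im=snap('top','top1.png')
print(blank(im)); p,a=fence(im); print('fence pt',p,'yaw',a)
g=rect(im,(40,100,40),(80,255,255),(305,212,340,245),.026);print('tape',g)
print('pot',rect(im,(18,170,90),(32,255,255),(190,240,218,262),.057))
R=np.array([[np.cos(np.radians(a)),-np.sin(np.radians(a))],[np.sin(np.radians(a)),np.cos(np.radians(a))]])
r=rect(im,*RED,.028)[:2]
d=np.array([[100-35],[135]]);print('fence dist from red (65 expected)',(R.T@(p-r))[0])
o=r-R@[35,-135]; print('jig origin',o)
for n,q in (('blank',blank(im)[:2]),('yel',rect(im,*YEL,.052)[:2]),('tape',g[:2])): print(n,'in jig',R.T@(q-o))
E
```

```text
[530.3  -5.   94.2 149.6  -6. ]
fence pt [671.7853   51.31343] yaw 8.17199
tape [ 5.015e+02 -1.168e+02  3.620e+01  3.650e+01  5.000e-01]
pot [4.579e+02 1.301e+02 2.420e+01 2.620e+01 4.000e-01]
fence dist from red (65 expected) 65.30657890354965
jig origin [574.66581447  21.95410782]
blank in jig [-47.74670874 -20.37402972]
yel in jig [ 64.38524885 -21.82779529]
tape in jig [ -92.14608501 -126.94501403]
```

```bash
cat >> h.py <<'E'
def go(x,y,z,yaw):
    """mm, deg: yaw of tool y axis (mod 180) -> dp cm, twist z deg"""
    s=arm.read_state();R=np.array(s['tool_rot']);p=np.array(s['tool_pos'])
    print('t',s['time'],'p',np.round(p*1000,1),'dp',np.round(R.T@(np.array([x,y,z])/1000-p)*100,2),end=' ')
    cur=np.degrees(np.arctan2(R[1,1],R[0,1])); d=(cur-yaw+90)%180-90
    print('twz',round(d,1),'tilt',np.round(R[:2,2],4),'F',np.round(s['wrist_force'],1),'w',round(s['grip_width']*1000,1),'j6',round(s['joint_pos'][5],2))
J=np.array([574.7,22.0]);A=8.0
def jig(x,y):
    a=np.radians(A);return J+np.array([[np.cos(a),-np.sin(a)],[np.sin(a),np.cos(a)]])@[x,y]
E
python3 -c "
from h import *
go(641.5,9.5,130,1)"
```

```text
t 0.15 p [204.8 510.2 219.4] dp [-59.18 -30.19   8.96] twz 67.1 tilt [-0.0004 -0.0008] F [ 0.6 -0.8 -0.3] w 85.5 j6 -0.07
```

Call:
arm_command(commands=[{"dp":[-20,-10,3],"twist":[0,0,22],"gripper":6.5},{"dp":[-20,-10,3],"twist":[0,0,22],"gripper":6.5},{"dp":[-20,-10,3],"twist":[0,0,22],"gripper":6.5},{"dp":[-59.2,-30.2,9],"twist":[0,0,67],"gripper":6.5},{"dp":[-59.2,-30.2,9],"twist":[0,0,67],"gripper":6.5},{"dp":[-59.2,-30.2,9],"twist":[0,0,67],"gripper":6.5},{"dp":[-59.2,-30.2,9],"twist":[0,0,67],"gripper":6.5},{"dp":[-59.2,-30.2,9],"twist":[0,0,67],"gripper":6.5},{"dp":[-59.2,-30.2,9],"twist":[0,0,67],"gripper":6.5},{"dp":[-59.2,-30.2,9],"twist":[0,0,67],"gripper":6.5},{"dp":[-59.2,-30.2,9],"twist":[0,0,67],"gripper":6.5},{"dp":[-59.2,-30.2,9],"twist":[0,0,67],"gripper":6.5},{"dp":[-59.2,-30.2,9],"twist":[0,0,67],"gripper":6.5},{"dp":[-59.2,-30.2,9],"twist":[0,0,67],"gripper":6.5},{"dp":[-59.2,-30.2,9],"twist":[0,0,67],"gripper":6.5},{"dp":[-59.2,-30.2,9],"twist":[0,0,67],"gripper":6.5},{"dp":[-59.2,-30.2,9],"twist":[0,0,67],"gripper":6.5},{"dp":[-59.2,-30.2,9],"twist":[0,0,67],"gripper":6.5}], grip_force=30)

```text
time: 1.95
tool_pos: [0.6414, 0.0106, 0.1302]
tool_rot: [[-0.021, 1.0, 0.0], [1.0, 0.021, 0.0], [0.0, 0.0, -1.0]]
wrist_force: [1.0, 0.6, 0.2]
grip_width: 0.0652
grasp_force: 0.0
```

```bash
python3 -c "
from h import *
go(641.5,9.5,42,1)
snap('wrist','w0.png');print({k:np.round(v,3).tolist() if k!='name' else v for k,v in arm.camera_info('wrist').items()})"
```

```text
t 1.95 p [641.4  10.6 130.2] dp [-0.11  0.    8.82] twz 0.2 tilt [0.0004 0.    ] F [1.  0.6 0.2] w 65.2 j6 -0.06
{'intrinsics': [[325.192, 0.0, 281.681], [0.0, 325.192, 212.117], [0.0, 0.0, 1.0]], 'hand_eye': [[-0.0, -0.947, -0.321, 0.082], [1.0, 0.0, -0.001, 0.001], [0.001, -0.321, 0.947, -0.154], [0.0, 0.0, 0.0, 1.0]]}
```

View pics/w0.png

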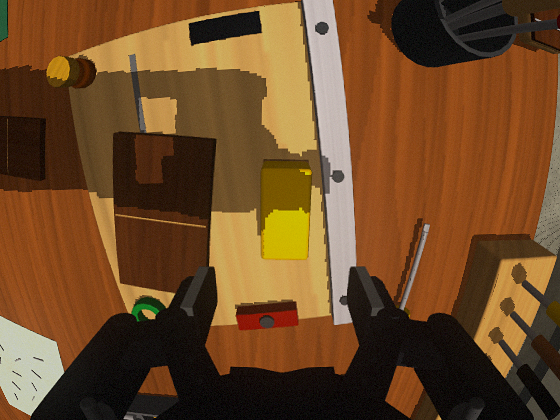

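The wrist view shows the yellow block at about (286,210), centred between the open fingers at x of about 205 and 360. I'm descending and gripping.

Call:
arm_command(commands=[{"dp":[-0.1,0,4.5],"twist":[0,0,0],"gripper":6.5},{"dp":[-0.1,0,7.5],"twist":[0,0,0],"gripper":6.5},{"dp":[-0.1,0,8.8],"twist":[0,0,0],"gripper":6.5},{"dp":[-0.1,0,8.8],"twist":[0,0,0],"gripper":6.5},{"dp":[-0.1,0,8.8],"twist":[0,0,0],"gripper":3.0},{"dp":[-0.1,0,8.8],"twist":[0,0,0],"gripper":3.0},{"dp":[-0.1,0,8.8],"twist":[0,0,0],"gripper":3.0},{"dp":[-0.1,0,8.8],"twist":[0,0,0],"gripper":3.0},{"dp":[-0.1,0,8.8],"twist":[0,0,0],"gripper":3.0},{"dp":[-0.1,0,8.8],"twist":[0,0,0],"gripper":3.0},{"dp":[-0.1,0,8.8],"twist":[0,0,0],"gripper":3.0}], grip_force=30)

```text
time: 3.1
tool_pos: [0.6418, 0.0086, 0.0418]
tool_rot: [[-0.02, 1.0, -0.0], [1.0, 0.02, 0.0], [0.0, -0.0, -1.0]]
wrist_force: [-0.3, 0.4, -0.4]
grip_width: 0.0299
grasp_force: 0.0
```

Call:
arm_command(commands=[{"dp":[0,0,-2],"twist":[0,0,0],"gripper":3.0},{"dp":[0,0,-6],"twist":[0,0,0],"gripper":3.0},{"dp":[0,0,-10],"twist":[0,0,0],"gripper":3.0},{"dp":[0,0,-10],"twist":[0,0,0],"gripper":3.0}])

```text
time: 3.5
tool_pos: [0.644, 0.0085, 0.148]
tool_rot: [[-0.02, 1.0, 0.009], [1.0, 0.02, -0.0], [-0.001, 0.009, -1.0]]
wrist_force: [0.7, -0.8, -0.1]
grip_width: 0.0296
grasp_force: 0.0
```

```bash
python3 -c "
from h import *
go(492,309,140,-5)"
```

```text
t 3.5 p [644.    8.5 148. ] dp [ 30.35 -14.61   0.65] twz 6.1 tilt [ 0.0092 -0.0004] F [ 0.7 -0.8 -0.1] w 29.6 j6 -0.06
```

The fingers closed to 30 mm with no force, so the grasp missed. I'll look.

```bash
python3 -c "
from h import *
a=snap('wrist','w1.png');b=snap('scene','s1.png')
cv2.imwrite('pics/c1.png',np.vstack([a[:,:,::-1][:260],cv2.resize(b[160:300,180:400],(560,330))[:,:,::-1]]))"
```

```text
(no output)
```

View pics/c1.png

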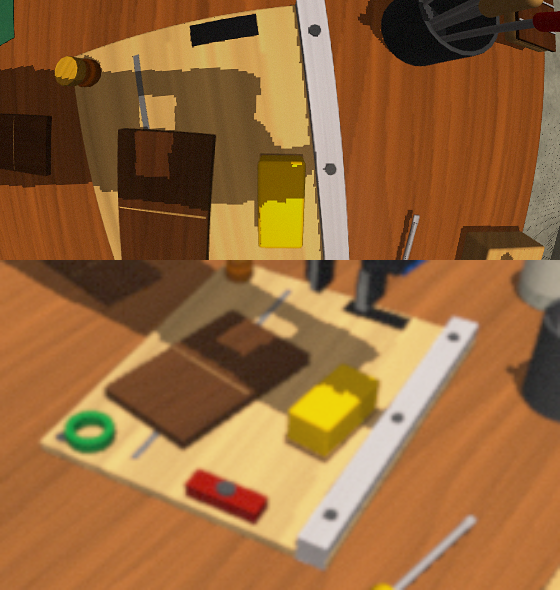

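```bash
cat >> h.py <<'E'
def wray(uv,z):
    s=arm.read_state();c=arm.camera_info('wrist');K=np.array(c['intrinsics']);H=np.array(c['hand_eye'])
    R=np.array(s['tool_rot']);p=np.array(s['tool_pos'])
    q=(np.atleast_2d(uv)-K[:2,2])/K[0,0];th=np.linalg.norm(q,axis=1,keepdims=True)
    d=np.c_[q/th*np.sin(th),np.cos(th)]@H[:3,:3].T@R.T;o=p+R@H[:3,3]
    return (o+d*((z-o[2])/d[:,2])[:,None])*1000
E
python3 -c "
from h import *
a=cv2.imread('pics/w1.png')[:,:,::-1].copy()
print('wrist corners blk',wray([(259,155),(305,155),(304,247),(259,247)],.052).round(0))
print('fence',wray([(313,100),(322,200)],.028).round(0),'plug',wray([(223,31)],.012).round(0))
b=cv2.imread('pics/s1.png')[:,:,::-1].copy()
print('scene yel',rect(b,(20,150,60),(35,255,255),(285,190,335,250),.052,'scene'))
t=snap('top','top2.png');print(rect(t,*YEL,.052))
im=cv2.imread('pics/s1.png');h=cv2.cvtColor(im,cv2.COLOR_BGR2HSV)
f=lambda u,v:(180+u*220/560,160+(v-260)*140/330)
print('scene stop-top c',ray('scene',[f(226,490)],.028)*1000,'fence hole',ray('scene',[f(397,417)],.028)*1000,'block corners',ray('scene',[f(345,367),f(379,378),f(325,430),f(288,410)],.052)*1000)"
```

```text
wrist corners blk [[624.  53.  52.]
 [659.  54.  52.]
 [662. -22.  52.]
 [624. -23.  52.]]
fence [[666.  96.  28.]
 [677.  11.  28.]] plug [[589. 158.  12.]]
scene yel [653.9  -3.4  51.6  99.9   1.1]
[646.5  38.6  11.5  24.9 -37.3]
scene stop-top c [[ 632.78816317 -107.24914804   28.        ]] fence hole [[688.64335642  38.27372466  28.        ]] block corners [[635.15067237  42.11609253  52.        ]
 [663.56550578  47.17923283  52.        ]
 [664.37171076 -29.03475201  52.        ]
 [629.79751811 -27.72336538  52.        ]]
```

```bash
python3 -c "
from h import *
c=arm.camera_info('wrist');K=np.array(c['intrinsics']);H=np.array(c['hand_eye'])
q=(np.array([(214,268),(350,268),(214,290),(350,290)])-K[:2,2])/K[0,0];th=np.linalg.norm(q,axis=1,keepdims=True)
d=np.c_[q/th*np.sin(th),np.cos(th)]@H[:3,:3].T
for e in d: print(np.round((H[:3,3]+e*(.0326/abs(e[1])))*1000,1))
p=np.array([[0,0,z,1] for z in (-.03,-.008,0,.011)])@np.linalg.inv(H).T
for e in p: print(e[:3]/e[2], K[0,0]*np.arctan(e[:2]/e[2])+K[:2,2])
"
python3 - <<'E'
import cv2;a=cv2.imread('pics/w1.png');cv2.imwrite('pics/c2.png',cv2.resize(a[130:420,150:420],None,fx=2,fy=2))
E
```

```text
[  7.8 -32.  -18.3]
[  7.9  33.2 -18.5]
[ -1.7 -32.  -23.1]
[ -1.6  33.2 -23.3]
[-0.00316301  0.26437081  1.        ] [280.65263161 296.16538243]
[-0.00265283  0.18794717  1.        ] [280.81853711 272.53111204]
[-0.00249795  0.16474647  1.        ] [280.86890281 265.21425446]
[-0.002306    0.13599176  1.        ] [280.9313256  256.07076192]
```

View pics/c2.png

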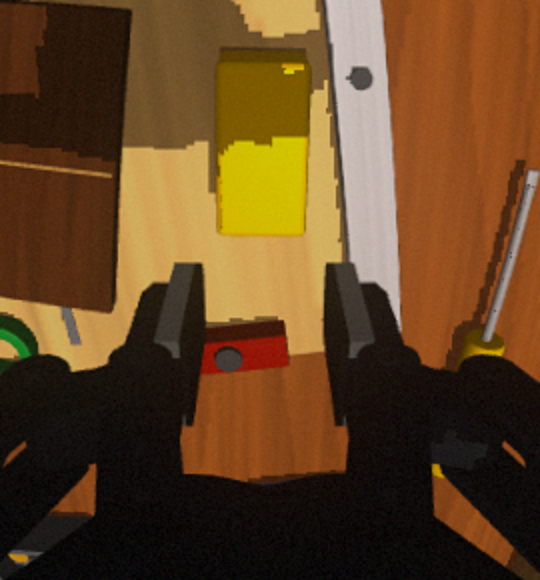

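The block hasn't moved and its measured position holds. From finger perspective in the wrist view (tips at about (252,261) and (312,261)), the real fingertips sit about 15 mm behind the reported TCP. They therefore closed just above the block, so I'll go lower, in stages.

```bash
python3 -c "
from h import *
go(641.5,13,32,1)"
```

```text
t 3.65 p [641.5   8.6 141.2] dp [ 0.44  0.02 10.92] twz 0.1 tilt [-0.0007  0.    ] F [-0.2 -0.2 -0. ] w 29.9 j6 -0.06
```

Call:
arm_command(commands=[{"dp":[0.4,0,2],"twist":[0,0,0],"gripper":5.4},{"dp":[0.4,0,4],"twist":[0,0,0],"gripper":5.4},{"dp":[0.4,0,4],"twist":[0,0,0],"gripper":5.4},{"dp":[0.4,0,7],"twist":[0,0,0],"gripper":5.4},{"dp":[0.4,0,9],"twist":[0,0,0],"gripper":5.4},{"dp":[0.4,0,10.4],"twist":[0,0,0],"gripper":5.4},{"dp":[0.4,0,10.9],"twist":[0,0,0],"gripper":5.4},{"dp":[0.4,0,10.9],"twist":[0,0,0],"gripper":5.4}])

```text
time: 4.45
tool_pos: [0.6417, 0.0125, 0.0327]
tool_rot: [[-0.02, 1.0, -0.0], [1.0, 0.02, 0.0], [0.0, -0.0, -1.0]]
wrist_force: [0.9, -0.0, -0.0]
grip_width: 0.0539
grasp_force: 0.0
```

Call:
arm_command(commands=[{"dp":[0,0,0.4],"twist":[0,0,0],"gripper":5.4},{"dp":[0,0,0.7],"twist":[0,0,0],"gripper":5.4},{"dp":[0,0,0.7],"twist":[0,0,0],"gripper":5.4},{"dp":[0,0,0.7],"twist":[0,0,0],"gripper":3},{"dp":[0,0,0.7],"twist":[0,0,0],"gripper":3},{"dp":[0,0,0.7],"twist":[0,0,0],"gripper":3},{"dp":[0,0,0.7],"twist":[0,0,0],"gripper":3},{"dp":[0,0,0.7],"twist":[0,0,0],"gripper":3},{"dp":[0,0,0.7],"twist":[0,0,0],"gripper":3}], grip_force=30)

```text
time: 5.35
tool_pos: [0.642, 0.0126, 0.0263]
tool_rot: [[-0.02, 1.0, 0.001], [1.0, 0.02, -0.0], [-0.0, 0.001, -1.0]]
wrist_force: [0.7, -0.2, 5.3]
grip_width: 0.0371
grasp_force: 31.8
```

Gripped: opening 37 mm, grip force 32 N. Lifting gently.

Call:
arm_command(commands=[{"dp":[0,0,-1],"twist":[0,0,0],"gripper":3},{"dp":[0,0,-3],"twist":[0,0,0],"gripper":3},{"dp":[0,0,-5.5],"twist":[0,0,0],"gripper":3},{"dp":[0,0,-8],"twist":[0,0,0],"gripper":3},{"dp":[0,0,-9],"twist":[0,0,0],"gripper":3},{"dp":[0,0,-9],"twist":[0,0,0],"gripper":3}])

```text
time: 5.95
tool_pos: [0.6421, 0.0125, 0.117]
tool_rot: [[-0.02, 1.0, 0.002], [1.0, 0.02, -0.0], [-0.0, 0.002, -1.0]]
wrist_force: [0.1, -0.8, -2.7]
grip_width: 0.037
grasp_force: 31.1
```

```bash
python3 -c "
from h import *
go(492,309,116,-5);print(arm.read_state()['grasp_force'])"
```

```text
t 5.95 p [642.1  12.5 117. ] dp [ 29.94 -14.43   0.07] twz 6.1 tilt [ 0.002  -0.0001] F [ 0.1 -0.8 -2.7] w 37.0 j6 -0.06
31.107258796691895
```

Call:
arm_command(commands=[{"dp":[3,-1.4,0],"twist":[0,0,1],"gripper":3},{"dp":[6,-2.9,0],"twist":[0,0,2],"gripper":3},{"dp":[9,-4.3,0],"twist":[0,0,3],"gripper":3},{"dp":[12,-5.8,0],"twist":[0,0,4],"gripper":3},{"dp":[15,-7.2,0],"twist":[0,0,5],"gripper":3},{"dp":[18,-8.7,0],"twist":[0,0,6],"gripper":3},{"dp":[21,-10.1,0],"twist":[0,0,6],"gripper":3},{"dp":[24,-11.6,0],"twist":[0,0,6],"gripper":3},{"dp":[27,-13,0],"twist":[0,0,6],"gripper":3},{"dp":[29,-14,0],"twist":[0,0,6],"gripper":3},{"dp":[29.9,-14.4,0],"twist":[0,0,6],"gripper":3},{"dp":[29.9,-14.4,0],"twist":[0,0,6],"gripper":3},{"dp":[29.9,-14.4,3],"twist":[0,0,6],"gripper":3},{"dp":[29.9,-14.4,6],"twist":[0,0,6],"gripper":3},{"dp":[29.9,-14.4,8],"twist":[0,0,6],"gripper":3},{"dp":[29.9,-14.4,8.8],"twist":[0,0,6],"gripper":3},{"dp":[29.9,-14.4,9.2],"twist":[0,0,6],"gripper":3},{"dp":[29.9,-14.4,9.5],"twist":[0,0,6],"gripper":3},{"dp":[29.9,-14.4,9.5],"twist":[0,0,6],"gripper":3}])

```text
time: 7.85
tool_pos: [0.4923, 0.3086, 0.0213]
tool_rot: [[0.085, 0.996, 0.001], [0.996, -0.085, 0.0], [0.0, 0.001, -1.0]]
wrist_force: [-0.4, -0.3, -0.7]
grip_width: 0.0371
grasp_force: 31.0
```

Call:
arm_command(commands=[{"dp":[0,0,0.1],"twist":[0,0,0],"gripper":6},{"dp":[0,0,0.1],"twist":[0,0,0],"gripper":6},{"dp":[0,0,0.1],"twist":[0,0,0],"gripper":6},{"dp":[0,0,0.1],"twist":[0,0,0],"gripper":6},{"dp":[0,0,-4],"twist":[0,0,0],"gripper":6},{"dp":[0,0,-8],"twist":[0,0,0],"gripper":6},{"dp":[0,0,-12],"twist":[0,0,0],"gripper":6},{"dp":[0,0,-12],"twist":[0,0,0],"gripper":6}])

```text
time: 8.65
tool_pos: [0.4938, 0.3098, 0.1467]
tool_rot: [[0.085, 0.996, 0.008], [0.996, -0.085, 0.004], [0.005, 0.008, -1.0]]
wrist_force: [0.2, 0.2, 0.2]
grip_width: 0.0599
grasp_force: 0.0
```

```bash
python3 -c "
from h import *
im=snap('top','top3.png'); print(fence(im),blank(im))
print('yel in tray',rect(im,YEL[0],YEL[1],(70,180,165,285),.045))
s=snap('scene','s3.png')
print(rect(s,(20,150,60),(35,255,255),(285,100,375,165),.045,'scene'))
print(jig(-128,-20)); go(*jig(-128,-20),110,98)
"
```

```text
(array([671.7853 ,  51.31343], dtype=float32), np.float32(8.17199)) [530.3  -4.9  94.2 149.3  -6. ]
yel in tray [492.2 301.6  36.7  78.2  -5.1]
[507.6 290.6  61.9  96.1  -4.5]
[450.72914922 -15.6195183 ]
t 8.75 p [492.  308.8 141.4] dp [-32.68  -1.36   3.11] twz 77.1 tilt [0.0014 0.0007] F [-0.4 -0.3 -1.1] w 59.4 j6 0.58
```

The block is in the tray at (492,302) mm. Next I'll move the gripper to the robot-side edge of the blank to use it as a two-finger pusher.

Call:
arm_command(commands=[{"dp":[-8,-0.3,0],"twist":[0,0,20],"gripper":6},{"dp":[-16,-0.7,1],"twist":[0,0,40],"gripper":6},{"dp":[-24,-1,2],"twist":[0,0,60],"gripper":6},{"dp":[-32.7,-1.4,3],"twist":[0,0,77],"gripper":6},{"dp":[-32.7,-1.4,3],"twist":[0,0,77],"gripper":6},{"dp":[-32.7,-1.4,3],"twist":[0,0,77],"gripper":6},{"dp":[-32.7,-1.4,3],"twist":[0,0,77],"gripper":6},{"dp":[-32.7,-1.4,3],"twist":[0,0,77],"gripper":6},{"dp":[-32.7,-1.4,3],"twist":[0,0,77],"gripper":6},{"dp":[-32.7,-1.4,3],"twist":[0,0,77],"gripper":6},{"dp":[-32.7,-1.4,3],"twist":[0,0,77],"gripper":6},{"dp":[-32.7,-1.4,3],"twist":[0,0,77],"gripper":6},{"dp":[-32.7,-1.4,3],"twist":[0,0,77],"gripper":6}])

```text
time: 10.05
tool_pos: [0.45, -0.0158, 0.1106]
tool_rot: [[0.99, 0.144, -0.0], [0.144, -0.99, 0.0], [-0.0, -0.0, -1.0]]
wrist_force: [-0.4, 1.0, -0.7]
grip_width: 0.06
grasp_force: 0.0
```

```bash
python3 -c "
from h import *
go(*jig(-124,-20),10,98)
"
```

```text
t 10.05 p [450.  -15.8 110.6] dp [ 0.47 -0.   10.06] twz 0.3 tilt [-0.0003  0.    ] F [-0.4  1.  -0.7] w 60.0 j6 1.31
```

Call:
arm_command(commands=[{"dp":[0.5,0,4],"twist":[0,0,0],"gripper":6},{"dp":[0.5,0,7],"twist":[0,0,0],"gripper":6},{"dp":[0.5,0,8.5],"twist":[0,0,0],"gripper":6},{"dp":[0.5,0,9],"twist":[0,0,0],"gripper":6},{"dp":[0.5,0,9.5],"twist":[0,0,0],"gripper":6},{"dp":[0.5,0,9.5],"twist":[0,0,0],"gripper":6}])

```text
time: 10.65
tool_pos: [0.4553, -0.0152, 0.016]
tool_rot: [[0.99, 0.142, 0.0], [0.142, -0.99, -0.0], [0.0, 0.0, -1.0]]
wrist_force: [0.3, 0.6, 0.2]
grip_width: 0.0599
grasp_force: 0.0
```

Call:
arm_command(commands=[{"dp":[0,0,0.2],"twist":[0,0,0],"gripper":6},{"dp":[0,0,0.4],"twist":[0,0,0],"gripper":6},{"dp":[0,0,0.6],"twist":[0,0,0],"gripper":6},{"dp":[0,0,0.6],"twist":[0,0,0],"gripper":6}])

```text
time: 11.05
tool_pos: [0.455, -0.0152, 0.0097]
tool_rot: [[0.99, 0.141, -0.0], [0.141, -0.99, -0.0], [-0.0, -0.0, -1.0]]
wrist_force: [0.6, -0.0, -0.1]
grip_width: 0.06
grasp_force: 0.0
```

Call:
arm_command(commands=[{"dp":[0,0,0.15],"twist":[0,0,0],"gripper":6},{"dp":[0,0,0.3],"twist":[0,0,0],"gripper":6},{"dp":[0,0,0.3],"twist":[0,0,0],"gripper":6}])

```text
time: 11.35
tool_pos: [0.455, -0.0152, 0.0066]
tool_rot: [[0.99, 0.141, -0.0], [0.141, -0.99, 0.0], [-0.0, -0.0, -1.0]]
wrist_force: [0.2, -0.4, -0.4]
grip_width: 0.0597
grasp_force: 0.0
```

Call:
arm_command(commands=[{"dp":[0,0,0.1],"twist":[0,0,0],"gripper":6},{"dp":[0,0,0.2],"twist":[0,0,0],"gripper":6},{"dp":[0,0,0.2],"twist":[0,0,0],"gripper":6}])

```text
time: 11.65
tool_pos: [0.455, -0.0152, 0.0046]
tool_rot: [[0.99, 0.141, -0.0], [0.141, -0.99, 0.0], [-0.0, -0.0, -1.0]]
wrist_force: [-0.1, -0.2, -1.1]
grip_width: 0.0595
grasp_force: 0.0
```

Call:
arm_command(commands=[{"dp":[0,0,0.1],"twist":[0,0,0],"gripper":6},{"dp":[0,0,0.2],"twist":[0,0,0],"gripper":6},{"dp":[0,0,0.2],"twist":[0,0,0],"gripper":6}])

```text
time: 11.95
tool_pos: [0.455, -0.0152, 0.0027]
tool_rot: [[0.99, 0.141, -0.0], [0.141, -0.99, 0.0], [-0.0, -0.0, -1.0]]
wrist_force: [0.4, 0.1, 0.2]
grip_width: 0.06
grasp_force: 0.0
```

```bash
python3 -c "
from h import *
go(*jig(-124,-20),0,98)
a=snap('wrist','w2.png')
im=snap('top','t4.png');print(blank(im))
cv2.imwrite('pics/c3.png',cv2.resize(a[200:420,100:460],None,fx=2,fy=2)[:,:,::-1])
"
```

```text
t 11.95 p [455.  -15.2   2.7] dp [-0.03 -0.02  0.27] twz 0.1 tilt [-0.0002  0.    ] F [0.4 0.1 0.2] w 60.0 j6 1.32
[523.8 -23.6 103.7 188.7  -6.7]
```

View pics/c3.png

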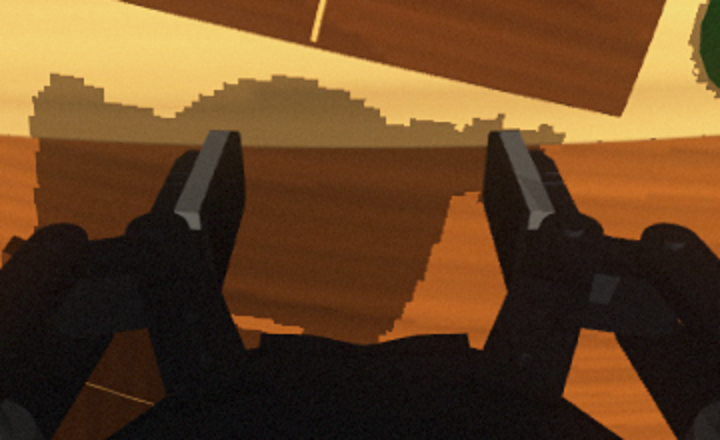

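The fingers face the blank squarely at its robot-side edge: inner tips at crop (240,131) and (490,131), blank corner at (620,115). The tape roll is well clear to the right. By this perspective the tips are about 18 mm high, and the blank spans 12–26 mm. I'll go 2 mm lower and push along +x.

Call:
arm_command(commands=[{"dp":[0,0,0.1],"twist":[0,0,0],"gripper":6},{"dp":[0,0,0.2],"twist":[0,0,0],"gripper":6},{"dp":[0.6,0,0.2],"twist":[0,0,0],"gripper":6},{"dp":[1.2,0,0.2],"twist":[0,0,0],"gripper":6},{"dp":[1.8,0,0.2],"twist":[0,0,0],"gripper":6},{"dp":[2.4,0,0.2],"twist":[0,0,0],"gripper":6},{"dp":[3,0,0.2],"twist":[0,0,0],"gripper":6},{"dp":[3.6,0,0.2],"twist":[0,0,0],"gripper":6},{"dp":[4.2,0,0.2],"twist":[0,0,0],"gripper":6},{"dp":[4.8,0,0.2],"twist":[0,0,0],"gripper":6},{"dp":[5.4,0,0.2],"twist":[0,0,0],"gripper":6},{"dp":[6,0,0.2],"twist":[0,0,0],"gripper":6},{"dp":[6,0,0.2],"twist":[0,0,0],"gripper":6}])

```text
time: 13.35
tool_pos: [0.5152, -0.0067, 0.0008]
tool_rot: [[0.99, 0.141, 0.001], [0.141, -0.99, 0.0], [0.001, 0.0, -1.0]]
wrist_force: [-0.5, -0.2, 1.1]
grip_width: 0.0599
grasp_force: 0.0
```

```bash
cat >> h.py <<'E'
def wblank(f):
    a=snap('wrist',f); c=blob(a,(0,100,20),(20,255,135),(100,0,500,262)); 
    return a,c
E
python3 -c "
from h import *
go(*jig(-64,-20),0,98)
a=snap('wrist','w3.png');s=snap('scene','s4.png')
cv2.imwrite('pics/c4.png',np.hstack([a[0:420,60:480],cv2.resize(s[140:300,190:370],(378,336)).repeat(1,0)[:420]  if 0 else cv2.copyMakeBorder(cv2.resize(s[140:300,190:370],(378,336)),0,84,0,0,0)])[:,:,::-1])
"
```

```text
t 13.35 p [515.2  -6.7   0.8] dp [-0.11 -0.01  0.08] twz 0.1 tilt [0.0006 0.    ] F [-0.5 -0.2  1.1] w 59.9 j6 1.34
```

View pics/c4.png

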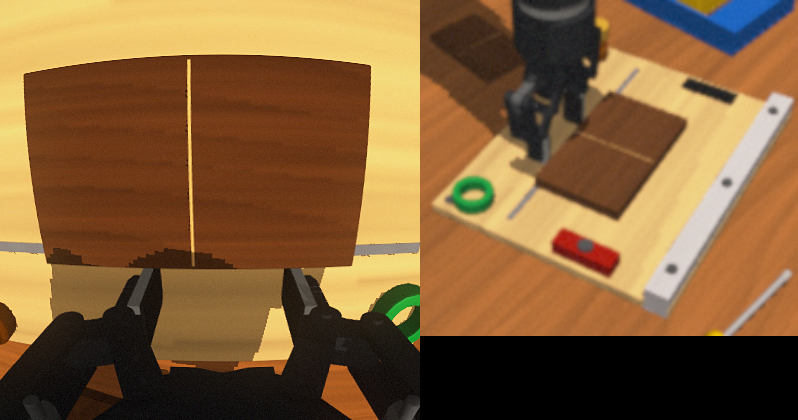

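The blank is now square to the pusher, with its centre line at (190,160) in the left crop, and nothing else moved. Continuing towards the fence.

Call:
arm_command(commands=[{"dp":[0.7,0,0],"twist":[0,0,0],"gripper":6},{"dp":[1.4,0,0],"twist":[0,0,0],"gripper":6},{"dp":[2.1,0,0],"twist":[0,0,0],"gripper":6},{"dp":[2.8,0,0],"twist":[0,0,0],"gripper":6},{"dp":[3.5,0,0],"twist":[0,0,0],"gripper":6},{"dp":[4.2,0,0],"twist":[0,0,0],"gripper":6},{"dp":[4.8,0,0],"twist":[0,0,0],"gripper":6},{"dp":[5.2,0,0],"twist":[0,0,0],"gripper":6},{"dp":[5.5,0,0],"twist":[0,0,0],"gripper":6},{"dp":[5.5,0,0],"twist":[0,0,0],"gripper":6}])

```text
time: 14.45
tool_pos: [0.5692, 0.0011, 0.0008]
tool_rot: [[0.99, 0.141, 0.0], [0.141, -0.99, -0.0], [0.0, 0.0, -1.0]]
wrist_force: [-1.2, -0.8, 0.4]
grip_width: 0.06
grasp_force: 0.0
```

Call:
arm_command(commands=[{"dp":[0.1,0,0],"twist":[0,0,0],"gripper":6},{"dp":[0.2,0,0],"twist":[0,0,0],"gripper":6},{"dp":[0.3,0,0],"twist":[0,0,0],"gripper":6},{"dp":[0.3,0,0],"twist":[0,0,0],"gripper":6}])

```text
time: 14.85
tool_pos: [0.572, 0.0014, 0.0008]
tool_rot: [[0.99, 0.141, 0.0], [0.141, -0.99, -0.0], [0.0, 0.0, -1.0]]
wrist_force: [0.7, 0.2, 0.1]
grip_width: 0.0598
grasp_force: 0.0
```

Call:
arm_command(commands=[{"dp":[0.1,0,0],"twist":[0,0,0],"gripper":6},{"dp":[0.2,0,0],"twist":[0,0,0],"gripper":6},{"dp":[0.2,0,0],"twist":[0,0,0],"gripper":6}])

```text
time: 15.15
tool_pos: [0.574, 0.0017, 0.0008]
tool_rot: [[0.99, 0.141, 0.0], [0.141, -0.99, -0.0], [0.0, 0.0, -1.0]]
wrist_force: [0.0, 0.7, -0.3]
grip_width: 0.0598
grasp_force: 0.0
```

Call:
arm_command(commands=[{"dp":[0.1,0,0],"twist":[0,0,0],"gripper":6},{"dp":[0.2,0,0],"twist":[0,0,0],"gripper":6},{"dp":[0.2,0,0],"twist":[0,0,0],"gripper":6}])

```text
time: 15.45
tool_pos: [0.5754, 0.0019, 0.0007]
tool_rot: [[0.99, 0.142, -0.001], [0.142, -0.99, -0.0], [-0.001, -0.0, -1.0]]
wrist_force: [-4.2, -1.3, 3.1]
grip_width: 0.0597
grasp_force: 2.5
```

Call:
arm_command(commands=[{"dp":[0.1,0,0],"twist":[0,0,0],"gripper":6},{"dp":[0.15,0,0],"twist":[0,0,0],"gripper":6},{"dp":[0.15,0,0],"twist":[0,0,0],"gripper":6}])

```text
time: 15.75
tool_pos: [0.5755, 0.0019, 0.0006]
tool_rot: [[0.99, 0.141, -0.005], [0.141, -0.99, -0.0], [-0.005, -0.0, -1.0]]
wrist_force: [-17.3, -2.7, 11.7]
grip_width: 0.0598
grasp_force: 8.7
```

```bash
python3 - <<'E'
from h import *
go(*jig(0,-20),0,98)
a=cv2.cvtColor(snap('wrist','w4.png'),cv2.COLOR_RGB2HSV)
K=np.array(arm.camera_info('wrist')['intrinsics'])
# blank blob in wrist view -> jig coords
m=cv2.inRange(a,(0,100,20),(22,255,135)); m[262:]=0
c=max(cv2.findContours(m,cv2.RETR_EXTERNAL,cv2.CHAIN_APPROX_NONE)[0],key=cv2.contourArea)[:,0]
w=wray(c,.026)[:,:2]; th=np.radians(A);R=np.array([[np.cos(th),-np.sin(th)],[np.sin(th),np.cos(th)]])
q=(w-J)@R; print('jig x,y percentiles',np.percentile(q,[0,1,50,99,100],axis=0).round(1).T)
E
```

```text
t 15.75 p [575.5   1.9   0.6] dp [0.2  0.   0.06] twz 0.1 tilt [-0.005  -0.0003] F [-17.3  -2.7  11.7] w 59.8 j6 1.37
jig x,y percentiles [[ 11.9  12.4  61.7 101.1 101.2]
 [-81.9 -81.8  -8.4  66.5  67. ]]
```

The blank is against the fence (17 N). Its +y edge is at jig y of about +67 and must come to +25. I'll back off, lift, turn and go to the +y end.

Call:
arm_command(commands=[{"dp":[-1,0,0],"twist":[0,0,0],"gripper":6},{"dp":[-2.5,0,0],"twist":[0,0,0],"gripper":6},{"dp":[-2.5,0,-4],"twist":[0,0,0],"gripper":4.5},{"dp":[-2.5,0,-8],"twist":[0,0,0],"gripper":4.5},{"dp":[-2.5,0,-9],"twist":[0,0,0],"gripper":4.5}])

```text
time: 16.3
tool_pos: [0.5545, -0.0014, 0.0951]
tool_rot: [[0.99, 0.141, 0.006], [0.141, -0.99, -0.0], [0.006, 0.001, -1.0]]
wrist_force: [0.4, -0.3, -0.8]
grip_width: 0.0447
grasp_force: 0.0
```

```bash
python3 - <<'E'
from h import *
go(*jig(50,102),80,8)
E
```

```text
t 16.3 p [554.5  -1.4  95.1] dp [  7.35 -12.22   1.54] twz -89.9 tilt [ 0.0065 -0.0004] F [ 0.4 -0.3 -0.8] w 44.7 j6 1.36
```

Call:
arm_command(commands=[{"dp":[2,-3,0],"twist":[0,0,-24],"gripper":4.5},{"dp":[4,-6,0],"twist":[0,0,-48],"gripper":4.5},{"dp":[6,-9,0],"twist":[0,0,-72],"gripper":4.5},{"dp":[7.3,-12.2,1],"twist":[0,0,-90],"gripper":4.5},{"dp":[7.3,-12.2,1],"twist":[0,0,-90],"gripper":4.5},{"dp":[7.3,-12.2,1],"twist":[0,0,-90],"gripper":4.5},{"dp":[7.3,-12.2,1],"twist":[0,0,-90],"gripper":4.5},{"dp":[7.3,-12.2,1],"twist":[0,0,-90],"gripper":4.5},{"dp":[7.3,-12.2,1],"twist":[0,0,-90],"gripper":4.5},{"dp":[7.3,-12.2,1],"twist":[0,0,-90],"gripper":4.5},{"dp":[7.3,-12.2,1],"twist":[0,0,-90],"gripper":4.5},{"dp":[7.3,-12.2,1],"twist":[0,0,-90],"gripper":4.5},{"dp":[7.3,-12.2,1],"twist":[0,0,-90],"gripper":4.5},{"dp":[7.3,-12.2,1],"twist":[0,0,-90],"gripper":4.5}])

```text
time: 17.7
tool_pos: [0.6076, 0.1297, 0.0806]
tool_rot: [[-0.139, 0.99, -0.0], [0.99, 0.139, -0.0], [-0.0, -0.0, -1.0]]
wrist_force: [0.6, 0.8, -0.3]
grip_width: 0.0449
grasp_force: 0.0
```

```bash
python3 - <<'E'
from h import *
go(*jig(49,102),4,8)
E
```

```text
t 17.7 p [607.6 129.7  80.6] dp [-0.01  0.14  7.66] twz 0.0 tilt [-0.0002 -0.    ] F [ 0.6  0.8 -0.3] w 44.9 j6 0.01
```

Call:
arm_command(commands=[{"dp":[0,0.1,4],"twist":[0,0,0],"gripper":4.5},{"dp":[0,0.1,6],"twist":[0,0,0],"gripper":4.5},{"dp":[0,0.1,7],"twist":[0,0,0],"gripper":4.5},{"dp":[0,0.1,7.3],"twist":[0,0,0],"gripper":4.5},{"dp":[0,0.1,7.6],"twist":[0,0,0],"gripper":4.5},{"dp":[0,0.1,7.6],"twist":[0,0,0],"gripper":4.5}])

```text
time: 18.3
tool_pos: [0.609, 0.13, 0.0055]
tool_rot: [[-0.141, 0.99, 0.001], [0.99, 0.141, 0.0], [-0.0, 0.001, -1.0]]
wrist_force: [0.6, -0.1, 0.2]
grip_width: 0.0449
grasp_force: 0.0
```

Call:
arm_command(commands=[{"dp":[-0.5,0,0],"twist":[0,0,0],"gripper":4.5},{"dp":[-1,0,0],"twist":[0,0,0],"gripper":4.5},{"dp":[-1.5,0,0],"twist":[0,0,0],"gripper":4.5},{"dp":[-2,0,0],"twist":[0,0,0],"gripper":4.5},{"dp":[-2.5,0,0],"twist":[0,0,0],"gripper":4.5},{"dp":[-3,0,0],"twist":[0,0,0],"gripper":4.5},{"dp":[-3.5,0,0],"twist":[0,0,0],"gripper":4.5},{"dp":[-4,0,0],"twist":[0,0,0],"gripper":4.5},{"dp":[-4,0,0],"twist":[0,0,0],"gripper":4.5}])

```text
time: 19.2
tool_pos: [0.6144, 0.0896, 0.0048]
tool_rot: [[-0.141, 0.99, 0.0], [0.99, 0.141, -0.0], [-0.0, 0.0, -1.0]]
wrist_force: [0.5, -0.4, 0.2]
grip_width: 0.045
grasp_force: 0.0
```

```bash
cat >> h.py <<'E'
def wj(f):
    a=cv2.cvtColor(snap('wrist',f),cv2.COLOR_RGB2HSV); m=cv2.inRange(a,(0,100,20),(22,255,135)); m[262:]=0
    c=max(cv2.findContours(m,cv2.RETR_EXTERNAL,cv2.CHAIN_APPROX_NONE)[0],key=cv2.contourArea)[:,0]
    w=wray(c,.026)[:,:2]; th=np.radians(A);R=np.array([[np.cos(th),-np.sin(th)],[np.sin(th),np.cos(th)]])
    q=(w-J)@R; print('jig x,y percentiles',np.percentile(q,[0,1,50,99,100],axis=0).round(1).T,cv2.minAreaRect(q.astype(np.float32)))
E
python3 - <<'E'
from h import *
go(*jig(49,36),4,8)
wj('w5.png')
E
```

```text
t 19.2 p [614.4  89.6   4.8] dp [-2.54  0.03  0.08] twz 0.1 tilt [ 0.     -0.0002] F [ 0.5 -0.4  0.2] w 45.0 j6 -0.06
jig x,y percentiles [[-124.2 -117.2   19.8  112.9  115.6]
 [  67.6   69.9  149.5  205.9  209.7]] ((-4.6568603515625, 132.38967895507812), (144.28256225585938, 230.4442901611328), 85.77084350585938)
```

View pics/w5.png

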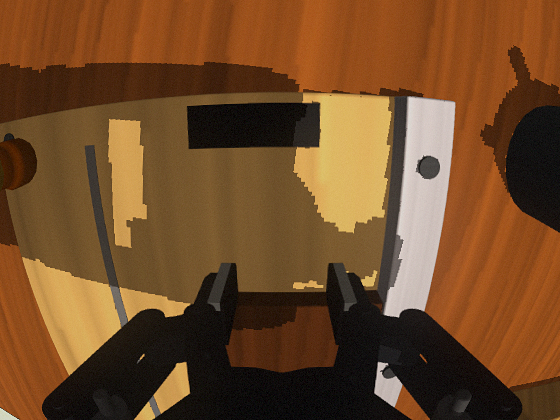

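```bash
python3 - <<'E'
from h import *
th=np.radians(A);R=np.array([[np.cos(th),-np.sin(th)],[np.sin(th),np.cos(th)]])
print(((wray([(260,293),(300,293),(260,303),(300,303),(372,293)],.026)[:,:2]-J)@R).round(1))
E
```

```text
[[38.6 57.7]
 [57.8 57.7]
 [38.4 51.7]
 [58.  51.8]
 [93.7 56.6]]
```

The blank's +y edge shows at row ~303 between the fingers (jig y about 51), so it is being pushed by the pads. Continuing towards the stop.

Call:
arm_command(commands=[{"dp":[-0.5,0,0],"twist":[0,0,0],"gripper":4.5},{"dp":[-1,0,0],"twist":[0,0,0],"gripper":4.5},{"dp":[-1.5,0,0],"twist":[0,0,0],"gripper":4.5},{"dp":[-2,0,0],"twist":[0,0,0],"gripper":4.5},{"dp":[-2.2,0,0],"twist":[0,0,0],"gripper":4.5},{"dp":[-2.2,0,0],"twist":[0,0,0],"gripper":4.5}])

```text
time: 19.85
tool_pos: [0.6174, 0.0681, 0.0048]
tool_rot: [[-0.141, 0.99, -0.0], [0.99, 0.141, -0.0], [-0.0, -0.0, -1.0]]
wrist_force: [0.3, 0.0, -0.1]
grip_width: 0.0453
grasp_force: 0.0
```

Call:
arm_command(commands=[{"dp":[-0.1,0,0],"twist":[0,0,0],"gripper":4.5},{"dp":[-0.2,0,0],"twist":[0,0,0],"gripper":4.5},{"dp":[-0.3,0,0],"twist":[0,0,0],"gripper":4.5},{"dp":[-0.3,0,0],"twist":[0,0,0],"gripper":4.5}])

```text
time: 20.25
tool_pos: [0.6178, 0.0655, 0.0048]
tool_rot: [[-0.141, 0.99, 0.0], [0.99, 0.141, -0.0], [-0.0, 0.0, -1.0]]
wrist_force: [-0.8, 0.6, -0.2]
grip_width: 0.0452
grasp_force: 0.0
```

Call:
arm_command(commands=[{"dp":[-0.1,0,0],"twist":[0,0,0],"gripper":4.5},{"dp":[-0.15,0,0],"twist":[0,0,0],"gripper":4.5},{"dp":[-0.15,0,0],"twist":[0,0,0],"gripper":4.5}])

```text
time: 20.55
tool_pos: [0.6179, 0.065, 0.0048]
tool_rot: [[-0.142, 0.99, -0.0], [0.99, 0.142, 0.001], [0.001, -0.0, -1.0]]
wrist_force: [-0.3, 7.8, 0.6]
grip_width: 0.0447
grasp_force: 3.6
```

Contact with the end stop (8 N). I'll press a little more, back off, then press once more along +x to seat it.

Call:
arm_command(commands=[{"dp":[-0.1,0,0],"twist":[0,0,0],"gripper":4.5},{"dp":[-0.1,0,0],"twist":[0,0,0],"gripper":4.5},{"dp":[0.3,0,0],"twist":[0,0,0],"gripper":4.5},{"dp":[2,0,0],"twist":[0,0,0],"gripper":4.5},{"dp":[2,0,-4],"twist":[0,0,0],"gripper":6},{"dp":[2,0,-8],"twist":[0,0,0],"gripper":6},{"dp":[2,0,-9],"twist":[0,0,0],"gripper":6}])

```text
time: 21.25
tool_pos: [0.6168, 0.085, 0.0995]
tool_rot: [[-0.142, 0.99, 0.006], [0.99, 0.142, 0.0], [-0.001, 0.006, -1.0]]
wrist_force: [0.4, 0.7, 0.8]
grip_width: 0.0601
grasp_force: 0.0
```

```bash
python3 - <<'E'
from h import *
go(*jig(-30,-50),80,98)
E
```

```text
t 21.25 p [616.8  85.   99.5] dp [-10.63  -8.09   1.9 ] twz -89.8 tilt [0.0064 0.0003] F [0.4 0.7 0.8] w 60.1 j6 -0.06
```

Call:
arm_command(commands=[{"dp":[-2,-2,0],"twist":[0,0,24],"gripper":6},{"dp":[-4,-4,0],"twist":[0,0,48],"gripper":6},{"dp":[-7,-6,0],"twist":[0,0,72],"gripper":6},{"dp":[-10.6,-8.1,1],"twist":[0,0,90],"gripper":6},{"dp":[-10.6,-8.1,1],"twist":[0,0,90],"gripper":6},{"dp":[-10.6,-8.1,1],"twist":[0,0,90],"gripper":6},{"dp":[-10.6,-8.1,1],"twist":[0,0,90],"gripper":6},{"dp":[-10.6,-8.1,1],"twist":[0,0,90],"gripper":6},{"dp":[-10.6,-8.1,1],"twist":[0,0,90],"gripper":6},{"dp":[-10.6,-8.1,1],"twist":[0,0,90],"gripper":6},{"dp":[-10.6,-8.1,1],"twist":[0,0,90],"gripper":6},{"dp":[-10.6,-8.1,1],"twist":[0,0,90],"gripper":6},{"dp":[-10.6,-8.1,1],"twist":[0,0,90],"gripper":6},{"dp":[-10.6,-8.1,1],"twist":[0,0,90],"gripper":6}])

```text
time: 22.65
tool_pos: [0.5499, -0.0323, 0.0847]
tool_rot: [[0.99, 0.143, -0.0], [0.143, -0.99, -0.0], [-0.0, 0.0, -1.0]]
wrist_force: [1.0, -0.1, 0.1]
grip_width: 0.06
grasp_force: 0.0
```

```bash
python3 - <<'E'
from h import *
go(*jig(-27,-50),1,98)
wj('w6.png')
E
```

```text
t 22.65 p [549.9 -32.3  84.7] dp [ 0.51 -0.03  8.37] twz 0.2 tilt [-0.0001 -0.    ] F [ 1.  -0.1  0.1] w 60.0 j6 1.3
jig x,y percentiles [[   6.1    6.7   97.6  165.7  171.9]
 [-145.  -139.5   32.8  191.6  194. ]] ((73.1793212890625, 28.053543090820312), (366.4842224121094, 121.77424621582031), 77.54882049560547)
```

Call:
arm_command(commands=[{"dp":[0.2,0,4],"twist":[0,0,0],"gripper":6},{"dp":[0.2,0,7],"twist":[0,0,0],"gripper":6},{"dp":[0.2,0,8.1],"twist":[0,0,0],"gripper":6},{"dp":[0.2,0,8.4],"twist":[0,0,0],"gripper":6},{"dp":[0.8,0,8.4],"twist":[0,0,0],"gripper":6},{"dp":[1.4,0,8.4],"twist":[0,0,0],"gripper":6},{"dp":[2,0,8.4],"twist":[0,0,0],"gripper":6},{"dp":[2.4,0,8.4],"twist":[0,0,0],"gripper":6},{"dp":[2.6,0,8.4],"twist":[0,0,0],"gripper":6},{"dp":[2.6,0,8.4],"twist":[0,0,0],"gripper":6}])

```text
time: 23.7
tool_pos: [0.576, -0.0288, 0.0009]
tool_rot: [[0.99, 0.141, 0.0], [0.141, -0.99, -0.0], [0.0, 0.0, -1.0]]
wrist_force: [0.4, -0.9, 0.1]
grip_width: 0.0601
grasp_force: 0.0
```

Call:
arm_command(commands=[{"dp":[0.1,0,0],"twist":[0,0,0],"gripper":6},{"dp":[0.2,0,0],"twist":[0,0,0],"gripper":6},{"dp":[0.2,0,0],"twist":[0,0,0],"gripper":6}])

```text
time: 24.0
tool_pos: [0.5777, -0.0286, 0.0008]
tool_rot: [[0.99, 0.141, 0.0], [0.141, -0.99, 0.0], [0.0, -0.0, -1.0]]
wrist_force: [1.0, 0.6, 0.6]
grip_width: 0.06
grasp_force: 0.0
```

Call:
arm_command(commands=[{"dp":[0.1,0,0],"twist":[0,0,0],"gripper":6},{"dp":[0.15,0,0],"twist":[0,0,0],"gripper":6},{"dp":[0.15,0,0],"twist":[0,0,0],"gripper":6}])

```text
time: 24.3
tool_pos: [0.5792, -0.0283, 0.0008]
tool_rot: [[0.99, 0.141, 0.0], [0.141, -0.99, 0.0], [0.0, 0.0, -1.0]]
wrist_force: [-0.2, 0.0, -1.1]
grip_width: 0.0597
grasp_force: 0.0
```

Call:
arm_command(commands=[{"dp":[0.1,0,0],"twist":[0,0,0],"gripper":6},{"dp":[0.15,0,0],"twist":[0,0,0],"gripper":6},{"dp":[0.15,0,0],"twist":[0,0,0],"gripper":6}])

```text
time: 24.6
tool_pos: [0.5798, -0.0283, 0.0007]
tool_rot: [[0.99, 0.141, -0.002], [0.141, -0.99, -0.0], [-0.002, -0.0, -1.0]]
wrist_force: [-8.4, -1.2, 4.6]
grip_width: 0.0599
grasp_force: 4.1
```

Call:
arm_command(commands=[{"dp":[0.05,0,0],"twist":[0,0,0],"gripper":6},{"dp":[0.05,0,0],"twist":[0,0,0],"gripper":6}])

```text
time: 24.8
tool_pos: [0.5798, -0.0283, 0.0006]
tool_rot: [[0.99, 0.141, -0.004], [0.141, -0.99, -0.0], [-0.004, -0.0, -1.0]]
wrist_force: [-11.3, -1.4, 7.9]
grip_width: 0.06
grasp_force: 6.1
```

Call:
arm_command(commands=[{"dp":[-0.3,0,0],"twist":[0,0,0],"gripper":6},{"dp":[-2,0,0],"twist":[0,0,0],"gripper":6},{"dp":[-2.5,0,0],"twist":[0,0,0],"gripper":6},{"dp":[-2.5,0,-4],"twist":[0,0,0],"gripper":6},{"dp":[-2.5,0,-9],"twist":[0,0,0],"gripper":6},{"dp":[-7,0,-14],"twist":[0,0,0],"gripper":6},{"dp":[-12,0,-19],"twist":[0,0,0],"gripper":6},{"dp":[-15,0,-22],"twist":[0,0,0],"gripper":6},{"dp":[-15,0,-22],"twist":[0,0,0],"gripper":6},{"dp":[-15,0,-22],"twist":[0,0,0],"gripper":6}])

```text
time: 25.8
tool_pos: [0.4324, -0.0497, 0.2242]
tool_rot: [[0.99, 0.141, 0.006], [0.141, -0.99, -0.001], [0.006, 0.002, -1.0]]
wrist_force: [0.3, 0.3, -1.1]
grip_width: 0.0598
grasp_force: 0.0
```

```bash
python3 - <<'E'
from h import *
go(0,0,0,0)
t=snap('top','t9.png');s=snap('scene','s9.png');w=snap('wrist','w9.png')
z=lambda a,k:cv2.resize(a,None,fx=k,fy=k,interpolation=cv2.INTER_CUBIC)
A1=z(s[150:300,190:390],2);B=cv2.resize(w[:300],(400,214));C=z(t[120:270,70:345],1.45)
cv2.imwrite('pics/c9.png',np.hstack([np.vstack([A1,cv2.resize(C,(400,218))]),cv2.resize(w,(400,300)).repeat(1,0) if 0 else cv2.copyMakeBorder(cv2.resize(w,(400,300)),0,218,0,0,0)])[:,:,::-1])
E
```

```text
t 25.8 p [432.4 -49.7 224.2] dp [-42.24 -11.05  22.15] twz -81.9 tilt [ 0.0061 -0.0013] F [ 0.3  0.3 -1.1] w 59.8 j6 1.23
```

View pics/c9.png

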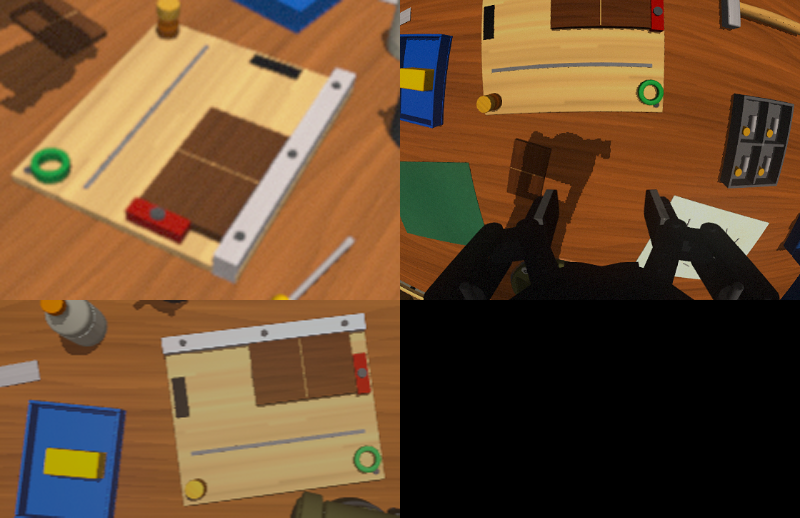

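The final views show the blank flush against the fence and the red stop, with no plywood visible in either seam. The yellow block lies in the blue tray at about (73,463) in the lower-left crop. The pot, tape roll, glue bottle and the rest are where they were.

```bash
python3 -c "
from cell import arm
print(arm.job_done())"
```

```text
the job is handed in; nothing more can be done
None
```

I've handed the job in: the sanding block is in the blue tray, and the blank was slid flush against the fence and the red end stop at about 26 s, with nothing else disturbed that I could see in the final pictures.

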